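# Shim the hanging foot of a worktop shelf by feel

### The job

The right front foot of the little wooden shelf hangs clear of the worktop. Slide the yellow tapered shim flat along the worktop under that foot until you feel it bear snugly - a light, definite resistance, never forced - and let go so that it stays wedged; then stand the small white-capped jar back on the round cork pad on the shelf. Leave the other things where they are.

Things in the scene. Friction and masses are not known exactly. Their poses are not given: they have to be found in the camera images.
- riser: Low shelf, fixed: wooden deck 130 mm (its x) by 220 mm (its y), top 72 mm above the worktop, on four feet, three standing, the right front one hanging. Origin on the worktop under the deck's centre; x points to its back, y to its left end (tea box), z up. Steel rails below the deck have undersides 42 mm above the worktop.
- foot_spot (a point): Worktop point straight below the hanging foot, at (-43, -88, 0) mm in the shelf's frame, axes as the shelf's. The foot is a black rubber ball, 28 mm across; its underside hangs 4.6 to 9.4 mm over the worktop, different each time, not measured. Springy: yields up 1 mm per 12 N, 6 mm at most. Reached from the shelf's right (-y) side or front.
- jar_spot (a point): Centre of the round cork-coloured pad, 60 mm across, on the deck's top face (72 mm above the worktop) near the right front corner; at (-30, -70, 72) mm in the shelf's frame.
- shim: Loose yellow shim lying flat, 50 g. Origin on its underside below the upright grip tab's middle; x points along the blade to the thin tip, z up. Blade 30 mm wide, from x = -10 to +85 mm; 3 mm thick at the tip, thickening 1 mm in 8 mm to 12.4 mm at x = 10 mm. Tab 20 mm along x, 16 mm along y, top at 40 mm; below 12.4 mm its base is 30 mm wide.
- shim_tip (a point): Middle of the shim's thin tip at its underside, 85 mm along x from its origin. Sliding freely it needs under 1 N; once the foot bears, the push along x grows: about 1 to 1.6 N per N of bearing. Stop at a push of about 7 N: it is then snug and, let go, stays wedged by friction. Pushing 5 mm further adds some 7 N of bearing.
- pill_jar: The small jar with a white cap, round, 43 mm across, 76 mm tall, about 70 g, loose and upright on the worktop. Origin at the centre of its underside, z up.
- salt_shaker: Bystander: a small glass shaker, 44 x 44 x 90 mm, standing on the shelf deck; loose, origin at the centre of its underside.
- tea_box: Bystander: a dark tea box, 35 x 66 x 102 mm, standing on the left end of the shelf deck; loose, origin at the centre of its underside.
- clay_saucer: Bystander: an upside-down brown clay saucer, 63 x 64 x 27 mm, on the worktop; loose, origin at the centre of its underside.

How it is judged:
On the way, in this order (a step that is already met when the one before it is completed fails the run):
1. the shim is wedged under the hanging foot, bears on it with 1.5 to 14 N and has been let go, while the jar still stands off the shelf (y of foot_spot in the frame of shim between -0.012 and 0.012 m and x of foot_spot in the frame of shim between 0.012 and 0.083 m and angle between shim's own z axis and vertical below 0.12 rad and contact force between shim and riser between 1.5 and 14 N and contact force between shim and the fingers below 0.1 N and horizontal distance between pill_jar and jar_spot above 0.08 m), for 0.2 s.
2. the jar stands on the cork pad (horizontal distance between pill_jar and jar_spot below 0.025 m and z of pill_jar in the frame of jar_spot between -0.004 and 0.005 m and angle between pill_jar's own z axis and vertical below 0.1 rad), for 0.2 s.
At the end, for the whole second after the job is handed in: Shim flat (0.12 rad) under the hanging foot, foot 12 to 83 mm along it from its origin and within 12 mm of its centre line, bearing 1.5 to 14 N; jar upright (0.1 rad) on the deck, centre within 25 mm of the cork pad's centre; both at rest (all of step 2 and y of foot_spot in the frame of shim between -0.012 and 0.012 m and x of foot_spot in the frame of shim between 0.012 and 0.083 m and angle between shim's own z axis and vertical below 0.12 rad and contact force between shim and riser between 1.5 and 14 N and linear speed of pill_jar below 0.02 m/s and linear speed of shim below 0.01 m/s); the robot touches nothing.
It fails at once if the shim is forced: more than 22 N between shim and shelf (contact force between shim and riser above 22 N).
It fails at once if a bystander (shaker, tea box, saucer) moved by more than 25 mm (distance of any of salt_shaker, tea_box, clay_saucer from where it was at the start of the episode above 0.025 m).
It also fails if it takes over 62 s, if anything falls off the work surface, if the arm or the gripper's body presses on something with over 40 N, if the wrist force passes 120 N, or if a joint passes its speed limit or range.

### The arm

A 7-joint arm with a two-finger parallel gripper is mounted at the origin on a cart in front of the work surface, level with it; the furniture and walls round the work are solid. World frame = base frame: x ahead of the robot, y to its left, z up, the work surface at z = 0. Lengths are in m, angles in rad, forces in N, time in s.
With the tool pointing down it reaches from about 0.425 to 1.025 m from the base axis. Payload 3.6 kg.
Tool frame: the origin (TCP) lies between the finger pads; the fingertips stand 25 mm ahead of it and the grasp point (between the pads) lies 6 mm ahead of it (arm.finger_overhang is the distance from the TCP to the fingertips, in m); z points along the fingers, y is the line along which they close (so a half turn about z gives the same grasp; the last joint's range is limited). The gripper opens to 85 mm and grips with 20 to 120 N. Pads are 22 mm wide; open, the fingers measure 114 mm over their backs; the gripper's body (76 mm by 85 mm) begins 54 mm behind the grasp point. The pads swing forward as they close: fully open they stand 13 mm farther back than shut.
Start: joints at [1.22, 0.591, 0.048, 1.609, -0.033, 0.943, -0.034], TCP at [0.184, -0.701, 0.256] pointing down, gripper open.
Joint ranges: [-2.69, 2.69], [-0.47, 2.24], [-1.27, 1.36], [0.19, 2.51], [-1.53, 4.68], [0.08, 2.07], [-3.09, 3.09]. Speed limits (rad/s): [2.57, 2.57, 3.14, 3.14, 3.14, 3.14, 3.14].

### API

Orientations are given as a rotation vector (axis times angle).
In Python, from workcell import arm gives the robot as it stands. The module is installed in compiled form; this text tells all that it offers.
- The arm moves only by the tool servo_tool, never from a script. Its arguments are lists of equal length, an entry for each row: "rotation": the turn, a rotation vector about the tool's x, y, z in units of 6 degrees (1.0 is 6 degrees), a list of three; "slide": the shift along the tool's x, y, z in units of 0.03 m (1.0 is 0.03 m), a list of three; "grip": the finger opening in mm, from 0 to 85.4. In form: {"rotation": [[ax, ay, az], ...], "slide": [[x, y, z], ...], "grip": [grip, ...]}. A call has 1 to 10 rows; each row shifts and turns the commanded pose from where the row before left it, along the tool's axes as they then stand; what a row does not reach is not made up. A row lasts 1/8 s, in which the tool goes at most 62.5 mm and 10.7 degrees, less where a joint would pass 70% of its speed; a pose out of reach is approached as far as the arm can. A call with a number of a shift or a turn outside -1 to 1 is refused whole. A call with a gripper value outside its range is refused whole. The fingers move at their own pace and stop on an object; "grip_force" is the grip in N (left out, the last holds). Time passes only in rows, so rows that do not move let the fingers close. It gives the time, the measured TCP pose, the force, the opening and the grip force at its end, in the units of the state.
- arm.get_state(): the state, without advancing time (a new reading comes with each control period).
- arm.capture(name): name is "scene" or "top"; returns (picture, depth): 400x640x3 uint8, red, green, blue; 400x640 float32, m along the optical axis (not along the pixel's ray), 0 where there is no reading.
- arm.camera_params(name): a dict with "vertical_fov" (degrees; the focal length in pixels is half the picture's height over the tangent of half this angle, whatever the lens; pixels are square), "cx", "cy" (the principal point, pixels), "T" (4x4, takes a point from camera to world coordinates). Camera axes: x right, y down, z forward; pixel columns grow to the right and rows downward; lengths in m; the calibration is good to about 2 mm. A picture is of the moment at which its call begins. camera_params takes no time and is no camera call.
- arm.job_done(): hands the job in; it is judged then, once.
The state is a dict: "time": time; "qpos": joint angles; "joint_vel": joint speeds; "effort": joint torques, N m; "ee_pos": TCP position; "tool_rot": TCP orientation; "force": force on the tool from outside, world axes, zero at the start; "torque": the same for the moment, N m; "opening": finger opening in m; "grip_force": force on a finger pad.
Only numpy, scipy, OpenCV 4.12 (cv2) and the standard library are available. Lean on these libraries where they do the work, as an engineer would, in place of code of your own. Each camera call takes 0.05 s, during which the arm holds its last target. There are 200 camera calls.

## Working session

There is one attempt and no reset: what is moved stays moved. The work goes in short steps, Python scripts to look and compute and a tool call to move; the robot and the scene stay as the last step left them, time stands still between calls to the robot, and variables do not carry over. Pictures are saved under pics/ and viewed, at most 13 in all, crops included, and the job is handed in when it is done.

Besides the shell and the picture viewer there is one more tool, called after "Request:" as name(argument=value, ...), one argument or row to a line, values as JSON. servo_tool: Moves the arm, as the interface text tells. Its arguments: {"type":"object","properties":{"rotation":{"type":"array"},"slide":{"type":"array"},"grip":{"type":"array"},"grip_force":{"type":"number"}},"required":["rotation","slide","grip"]}

```bash
mkdir -p pics; cat > h.py <<'E'
import numpy as np,cv2
from workcell import arm
from scipy.spatial.transform import Rotation as R
def K(n):
    p=arm.camera_params(n);f=200/np.tan(np.radians(p["vertical_fov"])/2);return f,p["cx"],p["cy"],np.array(p["T"])
def ray(n,u,v,z):
    f,cx,cy,T=K(n);d=T[:3,:3]@np.array([(u-cx)/f,(v-cy)/f,1]);o=T[:3,3];return o+d*(z-o[2])/d[2]
def pts(n,D):
    f,cx,cy,T=K(n);v,u=np.mgrid[:400,:640];P=np.stack([(u-cx)/f*D,(v-cy)/f*D,D],-1);return P@T[:3,:3].T+T[:3,3]
def snap(n,name):
    I,D=arm.capture(n);cv2.imwrite(f"pics/{name}.png",I[:,:,::-1]);np.savez(f"pics/{name}.npz",I=I,D=D);return I,D
E
python3 - <<'E'
from h import *
for n in("scene","top"):
    snap(n,n+"0"); f,cx,cy,T=K(n);print(n,f,cx,cy,T.round(3).tolist())
s=arm.get_state();print(s["time"],s["ee_pos"],R.from_rotvec(s["tool_rot"]).as_matrix().round(3),s["force"])
a=cv2.imread("pics/scene0.png");b=cv2.imread("pics/top0.png")
E
```

```text
scene 466.29894397877894 322.4673707761236 192.7444806700346 [[-0.799, -0.26, 0.541, -0.085], [-0.6, 0.38, -0.704, 0.938], [-0.022, -0.888, -0.46, 0.577], [0.0, 0.0, 0.0, 1.0]]
top 499.5175984418781 317.5221161614175 201.63871864478784 [[0.002, -0.988, 0.153, 0.287], [-1.0, 0.002, 0.029, 0.166], [-0.029, -0.153, -0.988, 1.387], [0.0, 0.0, 0.0, 1.0]]
0.1 [ 0.18398821 -0.70053108  0.25525109] [[ 0.967  0.254 -0.001]
 [ 0.254 -0.967  0.002]
 [-0.    -0.002 -1.   ]] [-0.11824743 -0.23621904  0.09938266]
```

View pics/scene0.png

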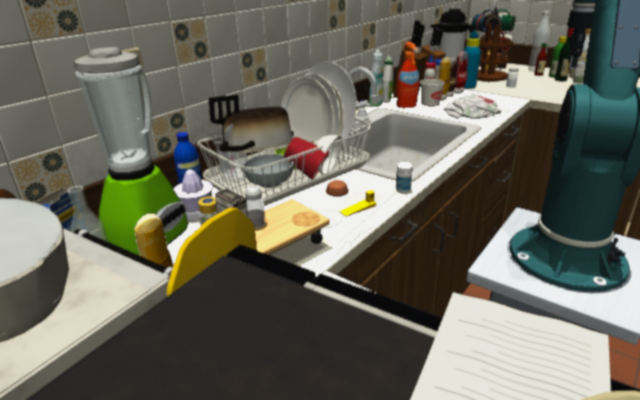

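View pics/top0.png

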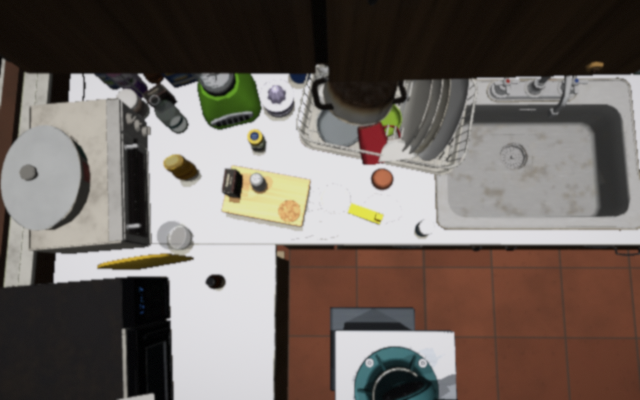

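The top view shows the shelf at u 222–310, v 167–225, with the cork pad at (289,211). The shim runs from its tip at (350,207) to its tab at (378,217), the jar cap is at (422,228) and the saucer at (382,178). In the scene view the hanging foot is at (316,238).

```bash
python3 - <<'E'
from h import *
z=np.load("pics/top0.npz");I,D=z["I"],z["D"];P=pts("top",D)
hsv=cv2.cvtColor(I,cv2.COLOR_RGB2HSV)
H,S,V=[hsv[...,i].astype(int) for i in range(3)]
def box(m,u0,u1,v0,v1):
    k=np.zeros_like(m);k[v0:v1,u0:u1]=m[v0:v1,u0:u1];return k
# shelf
m=box((H>10)&(H<32)&(S>50)&(V>100),212,318,158,232)
top=m&(abs(P[...,2]-0.072)<0.02)
v,u=np.nonzero(m);print("shelf px",m.sum(),"z",np.median(P[m][:,2]))
c,_=cv2.findContours(m.astype(np.uint8),0,2);c=max(c,key=cv2.contourArea)
r=cv2.minAreaRect(np.array([ray("top",*p[0],0.072)[:2]*1000 for p in c],np.float32));print("shelf rect mm",r,cv2.boxPoints(r).round(1).tolist())
# pad
k=box((H>5)&(H<18)&(S>90),275,303,198,224);v,u=np.nonzero(k);print("pad",k.sum(),u.mean(),v.mean(),ray("top",u.mean(),v.mean(),.072))
# shim
m=box((H>20)&(H<35)&(S>150),340,392,195,228)
v,u=np.nonzero(m);print("shim",m.sum(),u.min(),u.max())
c,_=cv2.findContours(m.astype(np.uint8),0,2);c=max(c,key=cv2.contourArea)
r=cv2.minAreaRect(np.array([ray("top",*p[0],0.006)[:2]*1000 for p in c],np.float32));print("shim rect",r,cv2.boxPoints(r).round(1).tolist())
q=P[m];print("tab z",np.sort(q[:,2])[-10:].round(3), q[q[:,2]>0.03].mean(0))
print("jar",hsv[222:236,414:432,1][::3,::2],hsv[222:236,414:432,2][::3,::2])
j=np.zeros_like(m);j[215:240,410:435]=1;j&=(P[...,2]>0.06)&(P[...,2]<.1)
v,u=np.nonzero(j);print("jar",j.sum(),u.min(),u.max(),v.min(),v.max(),P[j].mean(0),ray("top",(u.min()+u.max())/2,(v.min()+v.max())/2,.076))
print("saucer",P[178,382], "shaker",P[181,258],"tea",P[181,231], "counter z",P[225,340])
s=np.hstack([cv2.resize(I[150:250,210:330],None,fx=3,fy=3,interpolation=2),cv2.resize(I[150:250,330:450],None,fx=3,fy=3,interpolation=2)])
cv2.imwrite("pics/topcrop.png",s[:,:,::-1])
# scene
z=np.load("pics/scene0.npz");I2,D2=z["I"],z["D"];P=pts("scene",D2)
h2=cv2.cvtColor(I2,cv2.COLOR_RGB2HSV).astype(int)
q=P[165:192,394:414];w=(h2[165:192,394:414,2]>0);print("jar scene",[ (k,P[k,404].round(3).tolist()) for k in (164,168,175,185,190)])
m=box((h2[...,0]>20)&(h2[...,0]<35)&(h2[...,1]>150),335,380,185,220)
v,u=np.nonzero(m);q=P[m];print("shim scene",m.sum(),"tab",q[q[:,2]>.03].mean(0),"tip px",u.min(),v[u.argmin()],ray("scene",u.min(),v[u.argmin()],.003))
k=box(h2[...,2]<60,308,326,228,246);v,u=np.nonzero(k);print("foot",k.sum(),u.mean(),v.mean(),P[k].mean(0),v.max())
cv2.imwrite("pics/scenecrop.png",cv2.resize(I2[150:250,240:420],None,fx=4.4,fy=4.4,interpolation=2)[:,:,::-1])
E
```

```text
shelf px 3323 z 0.074212887040769
shelf rect mm ((506.9853515625, 343.3509826660156), (219.5923614501953, 130.26136779785156), 79.09693145751953) [[422.29998779296875, 247.89999389648438], [550.2000122070312, 223.1999969482422], [591.7000122070312, 438.79998779296875], [463.79998779296875, 463.5]]
pad 187 289.11764705882354 210.80748663101605 [0.46582792 0.28085912 0.072     ]
shim 263 350 381
shim rect ((466.7375183105469, 74.38969421386719), (88.50701141357422, 23.222694396972656), 69.94766235351562) [[440.70001220703125, 36.79999923706055], [462.5, 28.799999237060547], [492.79998779296875, 112.0], [471.0, 119.9000015258789]]
tab z [0.042 0.043 0.043 0.043 0.043 0.044 0.044 0.045 0.047 1.387] [0.44853861 0.04625098 0.07911446]
jar [[ 2  3  4  1  4  2  2  3  2]
 [ 4 10  2  2  2  2  2  2  2]
 [ 4 34  6  3  2  3  3  2  2]
 [ 6 23 18  2  4  3  2  2  2]
 [ 7 18 21 29  3  2  2  3  4]] [[228 222 176 172 215 227 227 228 227]
 [217 124 113 210 227 228 227 228 228]
 [188  60  90 202 227 228 228 228 227]
 [167  56  57 138 215 227 227 227 226]
 [196 130  61  53  90 140 157 187 215]]
jar 217 418 434 219 234 [ 0.42277749 -0.07967333  0.07683842] [ 0.42311913 -0.07939252  0.076     ]
saucer [0.56303128 0.02827626 0.02702253] shaker [0.52904772 0.35193932 0.16268035] tea [0.52690591 0.41749565 0.17477612] counter z [0.43513582 0.14460121 0.00267921]
jar scene [(164, [0.425, -0.079, 0.078]), (168, [0.416, -0.061, 0.075]), (175, [0.416, -0.064, 0.054]), (185, [0.414, -0.063, 0.026]), (190, [0.413, -0.063, 0.011])]
shim scene 315 tab [0.43631269 0.07186535 0.05202868] tip px 341 211 [0.49396149 0.11157164 0.003     ]
foot 114 315.7719298245614 237.17543859649123 [0.44125158 0.28111646 0.03517078] 243
```

View pics/scenecrop.png

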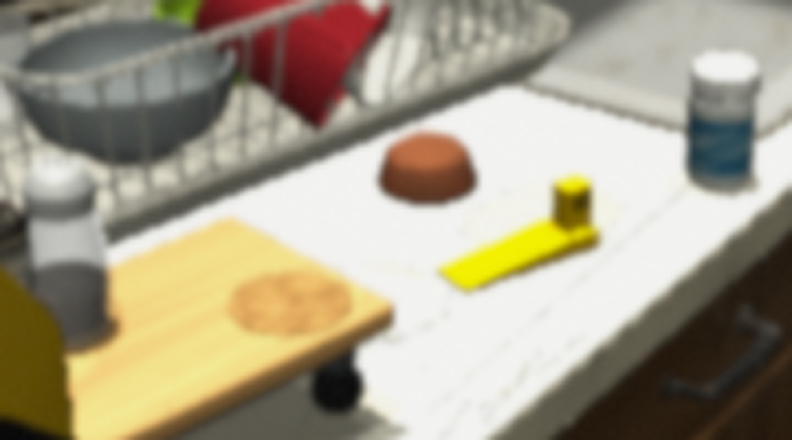

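View pics/topcrop.png

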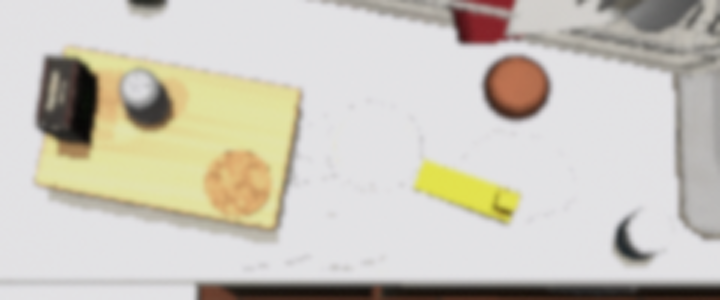

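The scene crop confirms the layout: the hanging foot is at the shelf's right front corner, the shim tip points at the shelf, and the jar is on the right. Shelf geometry agrees with the pad to 2 mm, which puts the foot at (0.448, 0.265). Moving off.

Request:
servo_tool(
  rotation=[
    [0,0,0],
    [0,0,0],
    [0,0,0],
    [0,0,0],
    [0,0,0],
    [0,0,0],
    [0,0,0],
    [0,0,0],
    [0,0,0],
    [0,0,0],
  ],
  slide=[
    [1,-0.95,0],
    [1,-0.95,0],
    [1,-0.95,0],
    [1,-0.95,0],
    [1,-0.95,0],
    [1,-0.95,0],
    [1,-0.95,0],
    [1,-0.95,0],
    [1,-0.95,0],
    [1,-0.95,0],
  ],
  grip=[85,85,85,85,85,85,85,85,85,85],
)

```text
time: 1.35
ee_pos: [0.4023, -0.348, 0.256]
tool_rot: [-3.115, -0.402, 0.001]
force: [0.5, -0.7, -0.2]
opening: 0.0848
grip_force: 0.0
```

```bash
cat >> h.py <<'E'
def st():
    s=arm.get_state();M=R.from_rotvec(s["tool_rot"]).as_matrix()
    print("t",round(s["time"],2),"p",(np.array(s["ee_pos"])*1000).round(1),"q",np.round(s["qpos"],2),"F",np.round(s["force"],2),"open",round(s["opening"]*1000,1),"g",round(s["grip_force"],1),"\nx",M[:,0].round(3),"y",M[:,1].round(3),"z",M[:,2].round(3));return s,M
def to(x,y,z): # slide units (total) from measured pose in tool axes
    s,M=st();print("slide units",(M.T@(np.array([x,y,z])-s["ee_pos"])/.03).round(2));
def rot(yaw,tilt): # wanted: tool x along heading yaw (deg), tool z tilted forward along heading by tilt
    s,M=st();h=np.array([np.cos(np.radians(yaw)),np.sin(np.radians(yaw)),0]);t=np.radians(tilt)
    Z=np.array([0,0,-1])*np.cos(t)+h*np.sin(t);Y=np.cross(Z,h);Y/=np.linalg.norm(Y);X=np.cross(Y,Z);W=np.c_[X,Y,Z]
    print("rot units",(R.from_matrix(M.T@W).as_rotvec()/np.radians(6)).round(2))
E
python3 - <<'E'
from h import *
st()
z=np.load("pics/top0.npz");I,D=z["I"],z["D"];P=pts("top",D)
hsv=cv2.cvtColor(I,cv2.COLOR_RGB2HSV)
m=(hsv[...,0]>20)&(hsv[...,0]<35)&(hsv[...,1]>100);k=np.zeros_like(m);k[195:228,340:392]=m[195:228,340:392]
w=k&(P[...,2]>.032)&(P[...,2]<.05);v,u=np.nonzero(w);print("tab top",w.sum(),u.mean(),v.mean(),ray("top",u.mean(),v.mean(),.04))
b=k&(P[...,2]<.02);q=P[b][:,:2]*1000;c=q.mean(0);U,S,V=np.linalg.svd(q-c);print("blade",c,V[0],np.ptp((q-c)@V[0]),np.ptp((q-c)@V[1]))
for a in range(0,100,15):
  s=(q-c)@V[0];ww=(abs(s-(a-45))<8);print(a-45,ww.sum(),((q-c)@V[1])[ww].mean().round(1) if ww.any() else 0)
z=np.load("pics/scene0.npz");I,D=z["I"],z["D"];P=pts("scene",D);hsv=cv2.cvtColor(I,cv2.COLOR_RGB2HSV)
m=(hsv[...,0]>20)&(hsv[...,0]<35)&(hsv[...,1]>120);k=np.zeros_like(m);k[185:220,335:380]=m[185:220,335:380]
w=k&(P[...,2]>.03)&(P[...,2]<.05);print("scene tab",w.sum(),np.median(P[w],0))
b=k&(P[...,2]<.02);q=P[b][:,:2]*1000;c=q.mean(0);U,S,V=np.linalg.svd(q-c);print("blade",c,V[0])
E
```

```text
t 1.35 p [ 402.3 -348.   256. ] q [ 0.63  0.35 -0.    2.04  0.    0.75 -0.69] F [ 0.47 -0.67 -0.17] open 84.8 g 0.0 
x [ 0.967  0.254 -0.   ] y [ 0.254 -0.967 -0.   ] z [-0.  0. -1.]
tab top 43 378.3720930232558 216.62790697674419 [0.45381688 0.04125299 0.04      ]
blade [468.52702072  81.00340152] [-0.41181399 -0.91126793] 91.06246498871712 30.871723870696464
-45 11 0.3
-30 55 -0.8
-15 58 -0.2
0 57 0.7
15 58 0.9
30 45 0.7
45 15 -4.0
scene tab 47 [0.45064279 0.04782254 0.03801148]
blade [464.35407332  79.37118803] [0.43573345 0.90007575]
```

Request:
servo_tool(
  rotation=[
    [0,0,0],
    [0,0,0],
    [0,0,0],
    [0,0,0],
    [0,0,0],
    [0,0,0],
    [0,0,0],
    [0,0,0],
    [0,0,0],
    [0,0,0],
  ],
  slide=[
    [0.4,-1,0.2],
    [0.4,-1,0.2],
    [0.4,-1,0.2],
    [0.4,-1,0.2],
    [0.4,-1,0.2],
    [0.4,-1,0.2],
    [0.4,-1,0.2],
    [0.4,-1,0.2],
    [0.4,-1,0.2],
    [0.4,-1,0.2],
  ],
  grip=[85,85,85,85,85,85,85,85,85,85],
)

```text
time: 2.6
ee_pos: [0.4417, -0.0277, 0.196]
tool_rot: [-3.116, -0.402, 0.0]
force: [-0.4, -0.1, -0.1]
opening: 0.0851
grip_force: 0.0
```

Request:
servo_tool(
  rotation=[
    [0,0,-1],
    [0,0,-1],
    [0,0,-1],
    [0,0,-1],
    [0,0,-1],
    [0,0,-1],
    [0,0,-1],
    [0,0,-1],
    [0,0,-1],
  ],
  slide=[
    [0,0,0],
    [0,0,0],
    [0,0,0],
    [0,0,0],
    [0,0,0],
    [0,0,0],
    [0,0,0],
    [0,0,0],
    [0,0,0],
  ],
  grip=[85,85,85,85,85,85,85,85,85],
)

```text
time: 3.72
ee_pos: [0.4415, -0.0288, 0.1961]
tool_rot: [-2.59, -1.777, 0.001]
force: [0.8, 1.0, -0.7]
opening: 0.0848
grip_force: 0.0
```

```bash
python3 - <<'E'
from h import *
rot(69,30);to(.4515,.0335,.12)
E
```

```text
t 3.73 p [441.5 -28.8 196.1] q [ 0.23  0.36 -0.33  2.27  0.22  0.55 -0.64] F [ 0.84  0.97 -0.66] open 84.8 g 0.0 
x [ 0.36   0.933 -0.   ] y [ 0.933 -0.36  -0.   ] z [-0.001 -0.    -1.   ]
rot units [-0.    5.   -0.02]
t 3.73 p [441.5 -28.8 196.1] q [ 0.23  0.36 -0.33  2.27  0.22  0.55 -0.64] F [ 0.84  0.97 -0.66] open 84.8 g 0.0 
x [ 0.36   0.933 -0.   ] y [ 0.933 -0.36  -0.   ] z [-0.001 -0.    -1.   ]
slide units [ 2.06 -0.44  2.54]
```

Request:
servo_tool(
  rotation=[
    [0,0,0],
    [0,0,0],
    [0,0,0],
    [0,1,0],
    [0,1,0],
    [0,1,0],
    [0,1,0],
    [0,1,0],
    [0,0,0],
  ],
  slide=[
    [0.69,-0.15,0.8],
    [0.69,-0.15,0.8],
    [0.69,-0.15,0.8],
    [0,0,0],
    [0,0,0],
    [0,0,0],
    [0,0,0],
    [0,0,0],
    [0,0,0],
  ],
  grip=[85,85,85,60,50,45,45,45,45],
)

```text
time: 4.85
ee_pos: [0.4507, 0.0318, 0.123]
tool_rot: [-2.3, -1.56, -0.613]
force: [0.3, 0.3, 0.1]
opening: 0.0448
grip_force: 0.0
```

```bash
python3 - <<'E'
from h import *
rot(69,30);to(.4515,.0335,.043)
E
```

```text
t 4.85 p [450.7  31.8 123. ] q [ 0.78  0.7  -0.87  2.38  0.17  0.1  -0.46] F [0.26 0.29 0.13] open 44.8 g 0.0 
x [0.321 0.804 0.5  ] y [ 0.93  -0.368 -0.005] z [ 0.181  0.467 -0.866]
rot units [ 0.01 -0.   -0.11]
t 4.85 p [450.7  31.8 123. ] q [ 0.78  0.7  -0.87  2.38  0.17  0.1  -0.46] F [0.26 0.29 0.13] open 44.8 g 0.0 
x [0.321 0.804 0.5  ] y [ 0.93  -0.368 -0.005] z [ 0.181  0.467 -0.866]
slide units [-1.28  0.02  2.34]
```

Request:
servo_tool(
  rotation=[
    [0,-1,0],
    [0,-1,0],
    [0,-1,0],
    [0,0,0],
  ],
  slide=[
    [0,0,0],
    [0,0,0],
    [0,0,0],
    [0,0,0],
  ],
  grip=[45,45,45,45],
)

```text
time: 5.35
ee_pos: [0.4537, 0.0384, 0.1262]
tool_rot: [-2.481, -1.714, -0.267]
force: [-0.3, 0.2, 0.3]
opening: 0.0448
grip_force: 0.0
```

```bash
python3 - <<'E'
from h import *
rot(69,12);to(.452,.035,.042)
E
```

```text
t 5.35 p [453.7  38.4 126.2] q [ 0.29  0.52 -0.46  2.34  0.17  0.23 -0.63] F [-0.3   0.24  0.29] open 44.8 g 0.0 
x [0.345 0.915 0.208] y [ 0.935 -0.354  0.006] z [ 0.079  0.193 -0.978]
rot units [ 0.05 -0.    0.05]
t 5.35 p [453.7  38.4 126.2] q [ 0.29  0.52 -0.46  2.34  0.17  0.23 -0.63] F [-0.3   0.24  0.29] open 44.8 g 0.0 
x [0.345 0.915 0.208] y [ 0.935 -0.354  0.006] z [ 0.079  0.193 -0.978]
slide units [-0.71 -0.03  2.72]
```

Descend, then close gently.

Request:
servo_tool(
  rotation=[
    [0,0,0],
    [0,0,0],
    [0,0,0],
    [0,0,0],
    [0,0,0],
  ],
  slide=[
    [-0.18,0,0.68],
    [-0.18,0,0.68],
    [-0.18,0,0.68],
    [-0.18,0,0.68],
    [0,0,0],
  ],
  grip=[45,45,45,45,45],
)

```text
time: 5.98
ee_pos: [0.4495, 0.0287, 0.0541]
tool_rot: [-2.486, -1.699, -0.249]
force: [0.1, 0.5, 0.3]
opening: 0.0451
grip_force: 0.0
```

```bash
python3 - <<'E'
from h import *
to(.452,.035,.042)
I,D=snap("scene","g1");cv2.imwrite("pics/g1c.png",cv2.resize(I[120:260,250:430],None,fx=4,fy=4,interpolation=2)[:,:,::-1])
E
```

```text
t 5.97 p [449.5  28.7  54.1] q [ 0.24  0.67 -0.39  2.37  0.65  0.08 -1.08] F [0.12 0.5  0.32] open 45.1 g 0.0 
x [0.356 0.912 0.203] y [ 0.932 -0.362 -0.006] z [ 0.068  0.191 -0.979]
slide units [0.14 0.   0.44]
```

View pics/g1c.png

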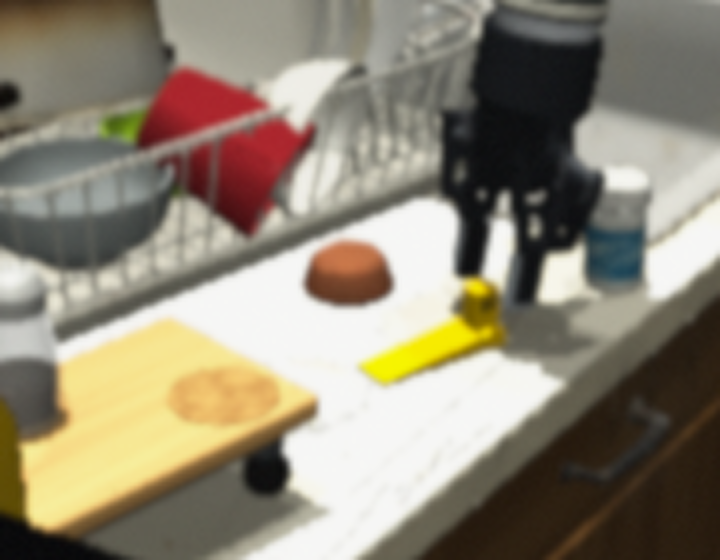

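The fingers straddle the tab at crop px (480,290), but joint 6 is at its limit, so I'm reducing the tilt.

Request:
servo_tool(
  rotation=[
    [0,-1,0],
    [0,-1,0],
    [0,0,0],
  ],
  slide=[
    [0,0,0],
    [0,0,0],
    [0,0,0],
  ],
  grip=[45,45,45],
)

```text
time: 6.4
ee_pos: [0.4516, 0.0319, 0.0553]
tool_rot: [-2.589, -1.779, 0.005]
force: [0.9, 0.5, -0.6]
opening: 0.0453
grip_force: 0.0
```

```bash
python3 - <<'E'
from h import *
rot(69,0);to(.453,.037,.040)
E
```

```text
t 6.4 p [451.6  31.9  55.3] q [ 0.    0.64 -0.23  2.32  0.63  0.24 -1.16] F [ 0.94  0.46 -0.65] open 45.3 g 0.0 
x [ 0.359  0.934 -0.003] y [ 0.934 -0.359 -0.002] z [-0.003 -0.002 -1.   ]
rot units [-0.02  0.02 -0.  ]
t 6.4 p [451.6  31.9  55.3] q [ 0.    0.64 -0.23  2.32  0.63  0.24 -1.16] F [ 0.94  0.46 -0.65] open 45.3 g 0.0 
x [ 0.359  0.934 -0.003] y [ 0.934 -0.359 -0.002] z [-0.003 -0.002 -1.   ]
slide units [ 0.18 -0.02  0.51]
```

Request:
servo_tool(
  rotation=[
    [0,0,0],
    [0,0,0],
    [0,0,0],
    [0,0,0],
    [0,0,0],
    [0,0,0],
    [0,0,0],
  ],
  slide=[
    [0.1,0,0.26],
    [0.08,0,0.25],
    [0,0,0],
    [0,0,0],
    [0,0,0],
    [0,0,0],
    [0,0,0],
  ],
  grip=[45,45,30,20,12,12,12],
  grip_force=25,
)

```text
time: 7.28
ee_pos: [0.4521, 0.0342, 0.0393]
tool_rot: [2.592, 1.774, -0.011]
force: [-0.5, -0.4, -0.2]
opening: 0.0153
grip_force: 25.6
```

```bash
python3 - <<'E'
from h import *
st()
E
```

```text
t 7.28 p [452.1  34.2  39.3] q [-0.04  0.67 -0.19  2.32  0.65  0.2  -1.19] F [-0.48 -0.4  -0.22] open 15.3 g 25.6 
x [ 0.362  0.932 -0.006] y [ 0.932 -0.362 -0.004] z [-0.006 -0.004 -1.   ]
```

Request:
servo_tool(
  rotation=[
    [0,0,-0.83],
    [0,0,-0.83],
    [0,0,-0.83],
    [0,0,0],
    [0,0,0],
    [0,0,0],
    [0,0,0],
    [0,0,0],
    [0,0,0],
  ],
  slide=[
    [0,0,0],
    [0,0,0],
    [0,0,0],
    [0.7,-0.15,0],
    [0.7,-0.15,0],
    [0.7,-0.15,0],
    [0.7,-0.15,0],
    [0.7,-0.15,0],
    [0,0,0],
  ],
  grip=[12,12,12,12,12,12,12,12,12],
)

```text
time: 8.4
ee_pos: [0.4416, 0.1434, 0.0391]
tool_rot: [-2.335, -2.099, 0.007]
force: [0.2, 2.2, 3.6]
opening: 0.0155
grip_force: 26.1
```

```bash
python3 - <<'E'
from h import *
st()
n="scene";I,D=snap(n,"g2");P=pts(n,D);hsv=cv2.cvtColor(I,cv2.COLOR_RGB2HSV)
m=(hsv[...,0]>20)&(hsv[...,0]<35)&(hsv[...,1]>150);m[:170]=0;m[250:]=0;m[:,:318]=0;m[:,400:]=0
b=m&(P[...,2]<.016);q=P[b][:,:2]*1000;c=q.mean(0);U,S,V=np.linalg.svd(q-c);print(b.sum(),"blade",c,np.degrees(np.arctan2(V[0,1],V[0,0])))
cv2.imwrite("pics/g2c.png",cv2.resize(I[140:260,250:410],None,fx=4.5,fy=4.5,interpolation=2)[:,:,::-1])
n="top";I,D=snap(n,"g2t");P=pts(n,D);hsv=cv2.cvtColor(I,cv2.COLOR_RGB2HSV)
m=(hsv[...,0]>20)&(hsv[...,0]<35)&(hsv[...,1]>150);m[:195]=0;m[235:]=0;m[:,:313]=0;m[:,400:]=0
c,_=cv2.findContours(m.astype(np.uint8),0,2);c=max(c,key=cv2.contourArea)
r=cv2.minAreaRect(np.array([ray("top",*p[0],0.005)[:2]*1000 for p in c],np.float32));print(r,cv2.boxPoints(r).round(1).tolist())
E
```

```text
t 8.4 p [441.6 143.4  39.1] q [-0.24  0.68 -0.23  2.3   0.69  0.23 -1.2 ] F [0.19 2.15 3.58] open 15.5 g 26.1 
x [ 0.106  0.994 -0.002] y [ 0.994 -0.106 -0.004] z [-0.004 -0.002 -1.   ]
307 blade [443.2001577  194.01317958] 80.01217779541554
((447.7185974121094, 195.85720825195312), (50.0844841003418, 23.368572235107422), 81.77588653564453) [[432.6000061035156, 172.6999969482422], [455.70001220703125, 169.39999389648438], [462.8999938964844, 219.0], [439.70001220703125, 222.3000030517578]]
```

View pics/g2c.png

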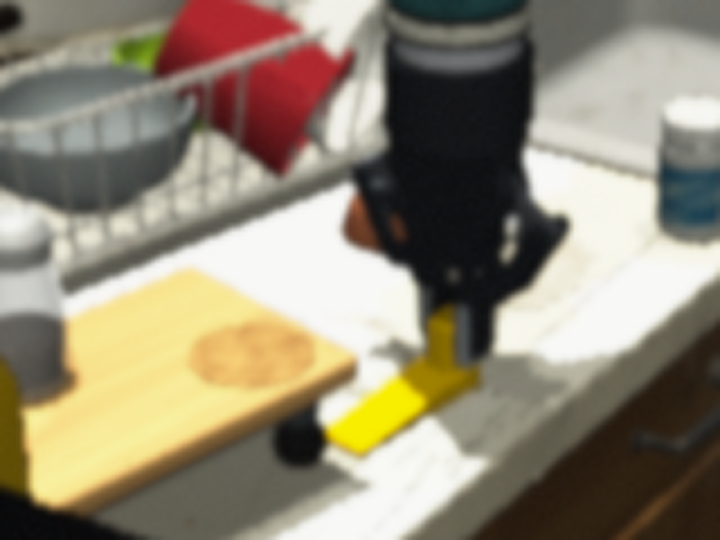

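```bash
python3 - <<'E'
from h import *
print("tip",ray("scene",326.7,237.8,.003))
for n in("scene0","g2"):
    z=np.load(f"pics/{n}.npz");I,D=z["I"],z["D"];V=I.max(2);k=np.zeros(V.shape,bool);k[225:250,305:326]=V[225:250,305:326]<70
    c,_=cv2.findContours(k.astype(np.uint8),0,2);c=max(c,key=cv2.contourArea);(u,v),r=cv2.minEnclosingCircle(c);print(n,u,v,r,cv2.boundingRect(c),ray("scene",u,v,.021),"dist",np.linalg.norm(ray("scene",u,v,.021)-K("scene")[3][:3,3])*r/466)
    print("bottom",ray("scene",u,v+r,.007))
E
```

```text
tip [0.45061698 0.23009211 0.003     ]
scene0 316.0 236.5 7.159010887145996 (310, 230, 12, 14) [0.45621541 0.26153756 0.021     ] dist 0.015809090591439732
bottom [0.45215637 0.26746496 0.007     ]
g2 316.0 236.5 7.159010887145996 (310, 230, 12, 14) [0.45621541 0.26153756 0.021     ] dist 0.015809090591439732
bottom [0.45215637 0.26746496 0.007     ]
```

Request:
servo_tool(
  rotation=[
    [0,0,0],
    [0,0,0],
    [0,0,0],
    [0,0,0],
    [0,0,0],
    [0,0,0],
    [0,0,0],
  ],
  slide=[
    [0,-0.15,-0.01],
    [0.25,0,0],
    [0.25,0,0],
    [0.25,0,0],
    [0.25,0,0],
    [0,0,0],
    [0,0,0],
  ],
  grip=[12,12,12,12,12,12,12],
)

```text
time: 9.38
ee_pos: [0.4391, 0.1683, 0.0392]
tool_rot: [2.341, 2.092, -0.019]
force: [-1.6, -2.7, 7.0]
opening: 0.0154
grip_force: 26.7
```

Request:
servo_tool(
  rotation=[
    [0,0,0],
    [0,0,0],
    [0,0,0],
  ],
  slide=[
    [0,0,-0.03],
    [0,0,0],
    [0,0,0],
  ],
  grip=[12,12,12],
)

```text
time: 9.75
ee_pos: [0.4398, 0.1712, 0.0397]
tool_rot: [-2.339, -2.095, 0.012]
force: [1.1, -0.5, -0.3]
opening: 0.0156
grip_force: 25.6
```

```bash
python3 - <<'E'
from h import *
rot(84,0)
E
```

```text
t 9.75 p [439.8 171.2  39.7] q [-0.29  0.68 -0.24  2.28  0.66  0.25 -1.24] F [ 1.09 -0.51 -0.34] open 15.6 g 25.6 
x [ 0.11   0.994 -0.005] y [ 0.994 -0.11  -0.006] z [-0.007 -0.005 -1.   ]
rot units [-0.06  0.05 -0.05]
```

Request:
servo_tool(
  rotation=[
    [0,0,0],
    [0,0,0],
    [0,0,0],
    [0,0,0],
    [0,0,0],
    [0,0,0],
    [0,0,0],
  ],
  slide=[
    [0.12,0,0],
    [0.12,0,0],
    [0.12,0,0],
    [0.12,0,0],
    [0.12,0,0],
    [0,0,0],
    [0,0,0],
  ],
  grip=[12,12,12,12,12,12,12],
)

```text
time: 10.62
ee_pos: [0.4419, 0.1892, 0.0398]
tool_rot: [-2.34, -2.096, 0.012]
force: [0.2, -0.1, -0.5]
opening: 0.0155
grip_force: 25.6
```

Request:
servo_tool(
  rotation=[
    [0,0,0],
    [0,0,0],
    [0,0,0],
    [0,0,0],
  ],
  slide=[
    [0.1,0,0],
    [0.1,0,0],
    [0,0,0],
    [0,0,0],
  ],
  grip=[12,12,12,12],
)

```text
time: 11.12
ee_pos: [0.4426, 0.1952, 0.0398]
tool_rot: [-2.339, -2.096, 0.012]
force: [-0.1, -0.1, -0.8]
opening: 0.0154
grip_force: 25.6
```

Request:
servo_tool(
  rotation=[
    [0,0,0],
    [0,0,0],
    [0,0,0],
    [0,0,0],
  ],
  slide=[
    [0.1,0,0],
    [0.1,0,0],
    [0,0,0],
    [0,0,0],
  ],
  grip=[12,12,12,12],
)

```text
time: 11.62
ee_pos: [0.4433, 0.2012, 0.0398]
tool_rot: [-2.339, -2.096, 0.012]
force: [0.6, 0.1, 0.2]
opening: 0.0155
grip_force: 25.6
```

Request:
servo_tool(
  rotation=[
    [0,0,0],
    [0,0,0],
    [0,0,0],
    [0,0,0],
  ],
  slide=[
    [0.1,0,0],
    [0.1,0,0],
    [0,0,0],
    [0,0,0],
  ],
  grip=[12,12,12,12],
)

```text
time: 12.12
ee_pos: [0.4439, 0.2072, 0.0397]
tool_rot: [-2.339, -2.096, 0.012]
force: [-0.7, -0.1, 0.2]
opening: 0.0158
grip_force: 25.6
```

Request:
servo_tool(
  rotation=[
    [0,0,0],
    [0,0,0],
    [0,0,0],
    [0,0,0],
  ],
  slide=[
    [0.1,0,0],
    [0.1,0,0],
    [0,0,0],
    [0,0,0],
  ],
  grip=[12,12,12,12],
)

```text
time: 12.62
ee_pos: [0.4446, 0.2132, 0.0397]
tool_rot: [-2.339, -2.096, 0.012]
force: [-0.5, -0.2, -0.3]
opening: 0.0156
grip_force: 25.6
```

Request:
servo_tool(
  rotation=[
    [0,0,0],
    [0,0,0],
    [0,0,0],
    [0,0,0],
  ],
  slide=[
    [0.1,0,0],
    [0.05,0,0],
    [0,0,0],
    [0,0,0],
  ],
  grip=[12,12,12,12],
)

```text
time: 13.12
ee_pos: [0.4449, 0.2175, 0.0396]
tool_rot: [-2.339, -2.096, 0.012]
force: [-0.3, -0.1, -1.8]
opening: 0.0156
grip_force: 25.4
```

```bash
python3 - <<'E'
from h import *
st()
n="scene";I,D=snap(n,"g3")
cv2.imwrite("pics/g3c.png",cv2.resize(I[140:260,250:410],None,fx=4.5,fy=4.5,interpolation=2)[:,:,::-1])
E
```

```text
t 13.12 p [444.9 217.5  39.6] q [-0.35  0.7  -0.27  2.23  0.63  0.29 -1.27] F [-0.31 -0.08 -1.79] open 15.6 g 25.4 
x [ 0.109  0.994 -0.005] y [ 0.994 -0.109 -0.006] z [-0.006 -0.005 -1.   ]
```

View pics/g3c.png

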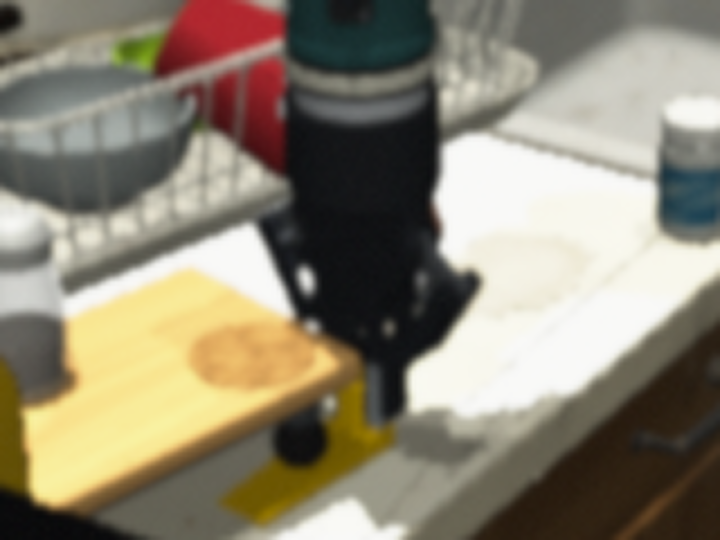

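Shim tip is past the foot, and the foot sits over the blade. Contact may be starting, so I'm taking smaller steps.

Request:
servo_tool(
  rotation=[
    [0,0,0],
    [0,0,0],
    [0,0,0],
    [0,0,0],
  ],
  slide=[
    [0.05,0,0],
    [0.05,0,0],
    [0,0,0],
    [0,0,0],
  ],
  grip=[12,12,12,12],
)

```text
time: 13.68
ee_pos: [0.4452, 0.22, 0.0395]
tool_rot: [-2.34, -2.096, 0.014]
force: [1.1, -2.1, -2.0]
opening: 0.0155
grip_force: 25.3
```

Request:
servo_tool(
  rotation=[
    [0,0,0],
    [0,0,0],
    [0,0,0],
  ],
  slide=[
    [0.05,0,0],
    [0,0,0],
    [0,0,0],
  ],
  grip=[12,12,12],
)

```text
time: 14.05
ee_pos: [0.4453, 0.2212, 0.0395]
tool_rot: [-2.34, -2.096, 0.014]
force: [-0.5, -4.6, -3.4]
opening: 0.0155
grip_force: 25.3
```

Request:
servo_tool(
  rotation=[
    [0,0,0],
    [0,0,0],
    [0,0,0],
  ],
  slide=[
    [0.05,0,0],
    [0,0,0],
    [0,0,0],
  ],
  grip=[12,12,12],
)

```text
time: 14.42
ee_pos: [0.4454, 0.2226, 0.0395]
tool_rot: [-2.34, -2.096, 0.015]
force: [-0.7, -6.4, -3.7]
opening: 0.0156
grip_force: 25.3
```

Request:
servo_tool(
  rotation=[
    [0,0,0],
    [0,0,0],
    [0,0,0],
  ],
  slide=[
    [0,0,0.01],
    [0,0,0],
    [0,0,0],
  ],
  grip=[12,12,12],
)

```text
time: 14.8
ee_pos: [0.4454, 0.2226, 0.0393]
tool_rot: [2.34, 2.096, -0.015]
force: [-0.3, -5.1, -1.5]
opening: 0.0154
grip_force: 25.5
```

Request:
servo_tool(
  rotation=[
    [0,0,0],
    [0,0,0],
    [0,0,0],
  ],
  slide=[
    [0.05,0,0.007],
    [0,0,0],
    [0,0,0],
  ],
  grip=[12,12,12],
)

```text
time: 15.18
ee_pos: [0.4454, 0.2229, 0.0392]
tool_rot: [2.34, 2.094, -0.017]
force: [-1.8, -7.2, 0.8]
opening: 0.0155
grip_force: 25.9
```

Request:
servo_tool(
  rotation=[
    [0,0,0],
    [0,0,0],
    [0,0,0],
    [0,0,0],
  ],
  slide=[
    [0,0,0],
    [0,0,0],
    [0,0,0],
    [0,0,0],
  ],
  grip=[40,40,40,40],
)

```text
time: 15.68
ee_pos: [0.4464, 0.2263, 0.0393]
tool_rot: [-2.338, -2.096, 0.008]
force: [0.4, -0.4, -0.7]
opening: 0.04
grip_force: 0.0
```

```bash
python3 - <<'E'
from h import *
st()
n="scene";I,D=snap(n,"g4");P=pts(n,D);hsv=cv2.cvtColor(I,cv2.COLOR_RGB2HSV)
cv2.imwrite("pics/g4c.png",cv2.resize(I[140:260,250:410],None,fx=4.5,fy=4.5,interpolation=2)[:,:,::-1])
A=np.load("pics/g3.npz")["I"]
E
```

```text
t 15.68 p [446.4 226.3  39.3] q [-0.36  0.7  -0.27  2.22  0.62  0.3  -1.28] F [ 0.36 -0.41 -0.68] open 40.0 g 0.0 
x [ 0.109  0.994 -0.003] y [ 0.994 -0.109 -0.005] z [-0.005 -0.002 -1.   ]
```

View pics/g4c.png

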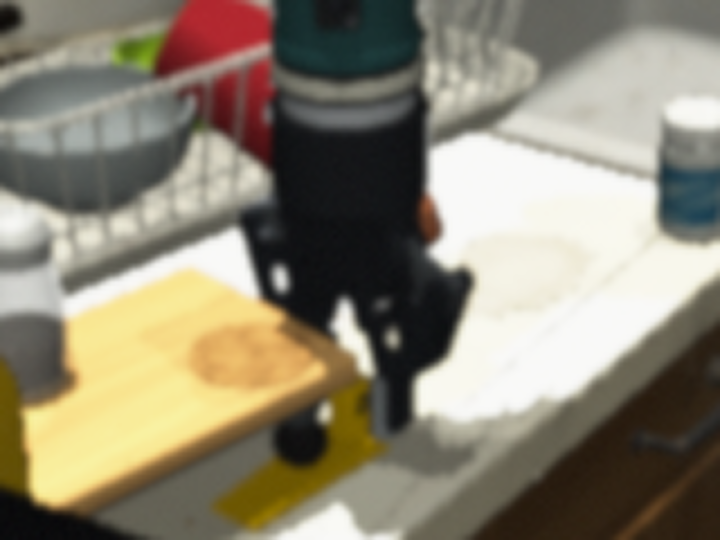

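Request:
servo_tool(
  rotation=[
    [0,0,0],
    [0,0,0],
    [0,0,0],
    [0,0,0],
    [0,0,0],
    [0,0,1],
    [0,0,1],
    [0,0,1],
    [0,0,1],
    [0,0,1],
  ],
  slide=[
    [-0.3,0,0],
    [0,0,0],
    [0,0,-1],
    [0,0,-1],
    [0,0,-1],
    [0,0,-1],
    [0,0,0],
    [0,0,0],
    [0,0,0],
    [0,0,0],
  ],
  grip=[45,45,45,45,45,60,70,75,75,75],
)

```text
time: 16.98
ee_pos: [0.4455, 0.2164, 0.1592]
tool_rot: [2.804, 1.413, -0.012]
force: [-0.2, -0.5, -0.2]
opening: 0.0751
grip_force: 0.0
```

```bash
python3 - <<'E'
from h import *
to(.424,-.080,.16)
I,D=snap("top","g5t");P=pts("top",D)
j=np.zeros(D.shape,bool);j[215:240,410:440]=1;j&=(P[...,2]>.06)&(P[...,2]<.1)
v,u=np.nonzero(j);print("jar",j.sum(),u.min(),u.max(),v.min(),v.max(),P[j].mean(0))
E
```

```text
t 16.98 p [445.5 216.4 159.2] q [-0.27  0.48 -0.35  2.18  0.32  0.54 -1.51] F [-0.22 -0.52 -0.21] open 75.1 g 0.0 
x [ 0.595  0.804 -0.007] y [ 0.804 -0.595 -0.002] z [-0.006 -0.004 -1.   ]
slide units [-8.37  5.3   0.02]
jar 148 419 434 219 233 [ 0.42711453 -0.08278486  0.07797232]
```

Request:
servo_tool(
  rotation=[
    [0,0,0],
    [0,0,0],
    [0,0,0],
    [0,0,0],
    [0,0,0],
    [0,0,0],
    [0,0,0],
    [0,0,0],
    [0,0,0],
    [0,0,0],
  ],
  slide=[
    [-0.92,0.6,0],
    [-0.92,0.6,0],
    [-0.92,0.6,0],
    [-0.92,0.6,0],
    [-0.92,0.6,0],
    [-0.92,0.6,0],
    [-0.92,0.6,0],
    [-0.92,0.6,0],
    [-0.92,0.6,0],
    [0,0,0],
  ],
  grip=[75,75,75,75,75,75,75,75,75,75],
)

```text
time: 18.27
ee_pos: [0.4285, -0.0821, 0.1604]
tool_rot: [2.804, 1.412, -0.013]
force: [0.2, 0.4, -0.5]
opening: 0.0751
grip_force: 0.0
```

```bash
python3 - <<'E'
from h import *
rot(53,0);to(.425,-.081,.06)
E
```

```text
t 18.27 p [428.5 -82.1 160.4] q [ 0.37  0.42 -0.37  2.3   0.35  0.47 -0.92] F [ 0.2   0.38 -0.47] open 75.1 g 0.0 
x [ 0.595  0.803 -0.008] y [ 0.803 -0.595 -0.002] z [-0.007 -0.005 -1.   ]
rot units [-0.02  0.08  0.08]
t 18.27 p [428.5 -82.1 160.4] q [ 0.37  0.42 -0.37  2.3   0.35  0.47 -0.92] F [ 0.2   0.38 -0.47] open 75.1 g 0.0 
x [ 0.595  0.803 -0.008] y [ 0.803 -0.595 -0.002] z [-0.007 -0.005 -1.   ]
slide units [-0.01 -0.11  3.35]
```

Request:
servo_tool(
  rotation=[
    [0,0.08,0],
    [0,0,0],
    [0,0,0],
    [0,0,0],
    [0,0,0],
  ],
  slide=[
    [0,-0.1,0],
    [0,0,0.83],
    [0,0,0.83],
    [0,0,0.83],
    [0,0,0.83],
  ],
  grip=[75,75,75,75,75],
)

```text
time: 18.9
ee_pos: [0.427, -0.0757, 0.0604]
tool_rot: [-2.797, -1.422, -0.002]
force: [-0.5, -0.7, 0.8]
opening: 0.075
grip_force: 0.0
```

Request:
servo_tool(
  rotation=[
    [0,0,0],
    [0,0,0],
    [0,0,0],
    [0,0,0],
    [0,0,0],
    [0,0,0],
    [0,0,0],
  ],
  slide=[
    [0,0,0],
    [0,0,0],
    [0,0,0],
    [0,0,0],
    [0,0,0],
    [0,0,0],
    [0,0,0],
  ],
  grip=[60,50,44,40,38,38,38],
  grip_force=25,
)

```text
time: 19.77
ee_pos: [0.4272, -0.0773, 0.062]
tool_rot: [-2.801, -1.419, -0.003]
force: [-1.3, 1.5, 6.6]
opening: 0.041
grip_force: 24.8
```

```bash
python3 - <<'E'
from h import *
to(.465,.281,.18)
n="scene";I,D=snap(n,"g6")
cv2.imwrite("pics/g6c.png",cv2.resize(I[120:260,280:430],None,fx=4,fy=4,interpolation=2)[:,:,::-1])
E
```

```text
t 19.77 p [427.2 -77.3  62. ] q [ 0.2   0.61 -0.17  2.37  0.51  0.19 -1.07] F [-1.25  1.55  6.63] open 41.0 g 24.8 
x [0.592 0.806 0.003] y [ 0.806 -0.592 -0.001] z [ 0.001  0.002 -1.   ]
slide units [10.38 -6.05 -3.9 ]
```

View pics/g6c.png

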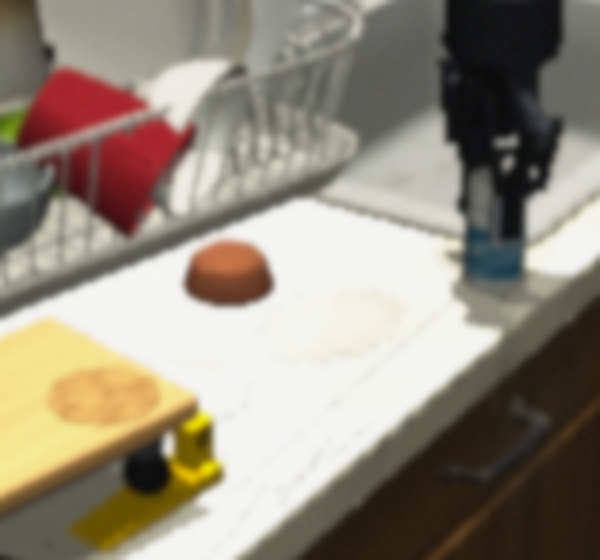

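The jar is in the grip, and the shim stayed flat under the foot (crop px 147,468). I'm checking the foot's offset from the shim's centre line before I lift.

```bash
python3 - <<'E'
from h import *
z=np.load("pics/g6.npz");I,D=z["I"],z["D"];hsv=cv2.cvtColor(I,cv2.COLOR_RGB2HSV)
m=(hsv[...,0]>20)&(hsv[...,0]<34)&(hsv[...,1]>140);m[:225]=0;m[262:]=0;m[:,:294]=0;m[:,340:]=0
c,_=cv2.findContours(m.astype(np.uint8),0,2);c=max(c,key=cv2.contourArea)[:,0].astype(float)
# foot: lower silhouette columns
V=I.max(2)
k=np.zeros(V.shape,bool);k[228:250,305:328]=V[228:250,305:328]<60
print(np.array([[u,np.nonzero(k[:,u])[0].min(),np.nonzero(k[:,u])[0].max()] for u in range(305,328) if k[:,u].any()]).T)
from scipy.optimize import least_squares
f,cx,cy,T=K("scene")
b=[(u,np.nonzero(k[:,u])[0].max()+.5) for u in range(312,321)]
zc=.022
def proj(p):
    q=T[:3,:3].T@(np.array(p)-T[:3,3]);return q[:2]/q[2]*f+[cx,cy]
def res(p):
    q=T[:3,:3].T@(np.array([p[0],p[1],zc])-T[:3,3]);uv=q[:2]/q[2]*f+[cx,cy];r=.014/q[2]*f;return [np.hypot(u-uv[0],v-uv[1])-r for u,v in b]
s=least_squares(res,[.45,.265]);print("foot",s.x,np.abs(s.fun).max(), "px of shelf-based",proj([.448,.265,zc]),proj([*s.x,zc]))
for v in range(236,260,2):
    us=np.nonzero(m[v])[0]
    if len(us): print(v,us.min(),us.max(),end=" ; ")
print()
# hypothesised shim corners from last grasp: heading 83.7, tip etc
h=np.array([.109,.994]);n=np.array([.994,-.109]);o=np.array([.4454,.2229])
for d in(-3,0,3):
  for L,z_ in((85,.003),(10,.0124)):
    print(d,L,[proj([*(o+h*(L+d)/1e3+n*w),z_]).round(1).tolist() for w in(-.015,.015)])
cv2.imwrite("pics/g6d.png",cv2.resize(I[222:262,290:345],None,fx=12,fy=12,interpolation=0)[:,:,::-1])
E
```

```text
[[311 312 313 314 315 316 317 318 319 320 321]
 [235 233 233 233 232 232 231 231 231 235 236]
 [240 241 242 242 243 243 243 243 242 242 241]]
foot [0.4529505  0.26382927] 0.4075761257733941 px of shelf-based [318.00095006 237.99170436] [316.52931375 237.04467685]
236 321 334 ; 238 322 334 ; 240 321 333 ; 242 310 329 ; 244 307 327 ; 246 305 324 ; 248 302 321 ; 250 299 317 ; 252 298 314 ; 254 299 311 ; 256 303 308 ; 
-3 85 [[309.7, 255.4], [299.9, 250.1]]
-3 10 [[333.3, 237.2], [323.4, 232.5]]
0 85 [[308.7, 256.0], [298.9, 250.7]]
0 10 [[332.4, 237.8], [322.5, 233.0]]
3 85 [[307.7, 256.6], [297.9, 251.3]]
3 10 [[331.4, 238.3], [321.6, 233.6]]
```

View pics/g6d.png

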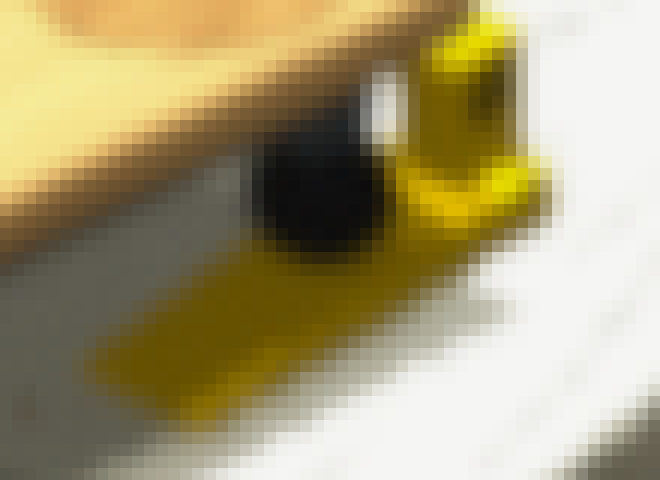

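The foot is within about 4 mm of the centre line. Lifting the jar and carrying it over.

Request:
servo_tool(
  rotation=[
    [0,0,0],
    [0,0,0],
    [0,0,0],
    [0,0,0],
    [0,0,0],
    [0,0,0],
    [0,0,0],
    [0,0,0],
    [0,0,0],
    [0,0,0],
  ],
  slide=[
    [0,0,-0.5],
    [0,0,-1],
    [0,0,-1],
    [0,0,-1],
    [0.8,-0.47,-0.2],
    [0.8,-0.47,0],
    [0.8,-0.47,0],
    [0.8,-0.47,0],
    [0.8,-0.47,0],
    [0.8,-0.47,0],
  ],
  grip=[38,38,38,38,38,38,38,38,38,38],
)

```text
time: 21.08
ee_pos: [0.4437, 0.089, 0.1728]
tool_rot: [-2.801, -1.418, -0.001]
force: [-0.1, -0.0, -0.6]
opening: 0.041
grip_force: 25.8
```

Request:
servo_tool(
  rotation=[
    [0,0,0],
    [0,0,0],
    [0,0,0],
    [0,0,0],
    [0,0,0],
    [0,0,0],
    [0,0,0],
    [0,0,0],
    [0,0,0],
  ],
  slide=[
    [0.8,-0.47,0],
    [0.8,-0.47,0],
    [0.8,-0.47,0],
    [0.8,-0.47,0],
    [0.8,-0.47,0],
    [0.8,-0.47,0],
    [0.6,-0.3,0],
    [0,0,0],
    [0,0,0],
  ],
  grip=[38,38,38,38,38,38,38,38,38],
)

```text
time: 22.2
ee_pos: [0.4641, 0.2728, 0.1725]
tool_rot: [-2.802, -1.417, 0.002]
force: [0.5, -1.0, -0.3]
opening: 0.0408
grip_force: 25.8
```

```bash
python3 - <<'E'
from h import *
rot(53.7,0);to(.465,.281,.137)
n="scene";I,D=snap(n,"g7");cv2.imwrite("pics/g7c.png",cv2.resize(I[100:260,230:390],None,fx=3.7,fy=3.7,interpolation=2)[:,:,::-1])
E
```

```text
t 22.2 p [464.1 272.8 172.5] q [-0.32  0.5  -0.4   2.08  0.33  0.61 -1.58] F [ 0.51 -1.01 -0.29] open 40.8 g 25.8 
x [ 0.593  0.805 -0.001] y [ 0.805 -0.593 -0.002] z [-0.002  0.    -1.   ]
rot units [-0.02  0.01 -0.01]
t 22.2 p [464.1 272.8 172.5] q [-0.32  0.5  -0.4   2.08  0.33  0.61 -1.58] F [ 0.51 -1.01 -0.29] open 40.8 g 25.8 
x [ 0.593  0.805 -0.001] y [ 0.805 -0.593 -0.002] z [-0.002  0.    -1.   ]
slide units [ 0.24 -0.14  1.18]
```

View pics/g7c.png

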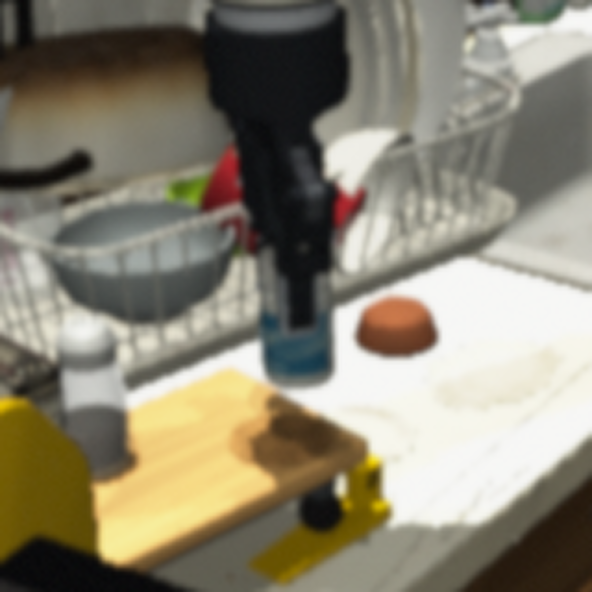

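The jar hangs upright over the pad. Lowering it in small final steps.

Request:
servo_tool(
  rotation=[
    [0,0,0],
    [0,0,0],
    [0,0,0],
    [0,0,0],
    [0,0,0],
  ],
  slide=[
    [0.24,-0.14,0.3],
    [0,0,0.4],
    [0,0,0.4],
    [0,0,0.05],
    [0,0,0],
  ],
  grip=[38,38,38,38,38],
)

```text
time: 22.88
ee_pos: [0.465, 0.2827, 0.138]
tool_rot: [-2.8, -1.418, 0.001]
force: [-0.4, -0.4, -0.5]
opening: 0.0412
grip_force: 25.8
```

Request:
servo_tool(
  rotation=[
    [0,0,0],
    [0,0,0],
    [0,0,0],
    [0,0,0],
  ],
  slide=[
    [0,0,0.05],
    [0,0,0.04],
    [0,0,0],
    [0,0,0],
  ],
  grip=[38,38,38,38],
)

```text
time: 23.38
ee_pos: [0.4652, 0.2828, 0.1357]
tool_rot: [-2.8, -1.418, -0.001]
force: [0.2, 0.7, -0.0]
opening: 0.0409
grip_force: 25.8
```

Request:
servo_tool(
  rotation=[
    [0,0,0],
    [0,0,0],
    [0,0,0],
  ],
  slide=[
    [0,0,0.03],
    [0,0,0.02],
    [0,0,0],
  ],
  grip=[38,38,38],
)

```text
time: 23.75
ee_pos: [0.4651, 0.2828, 0.1341]
tool_rot: [-2.8, -1.418, -0.0]
force: [-0.4, 0.2, 0.7]
opening: 0.041
grip_force: 25.9
```

Request:
servo_tool(
  rotation=[
    [0,0,0],
    [0,0,0],
    [0,0,0],
  ],
  slide=[
    [0,0,0.03],
    [0,0,0],
    [0,0,0],
  ],
  grip=[38,38,38],
)

```text
time: 24.12
ee_pos: [0.4651, 0.2829, 0.1341]
tool_rot: [-2.801, -1.418, -0.001]
force: [-1.7, -0.8, 8.1]
opening: 0.0411
grip_force: 26.5
```

Request:
servo_tool(
  rotation=[
    [0,0,0],
    [0,0,0],
    [0,0,0],
    [0,0,0],
    [0,0,0],
    [0,0,0],
    [0,0,0],
    [0,0,0],
    [0,0,0],
  ],
  slide=[
    [0,0,-0.02],
    [0,0,0],
    [0,0,0],
    [0,0,0],
    [0,0,-0.5],
    [0,0,-1],
    [0,0,-1],
    [0,0,-1],
    [0,0,-1],
  ],
  grip=[42,50,62,68,68,68,68,68,68],
)

```text
time: 25.25
ee_pos: [0.4651, 0.2825, 0.2708]
tool_rot: [-2.8, -1.418, -0.002]
force: [-0.0, 0.3, 0.6]
opening: 0.0674
grip_force: 0.0
```

```bash
python3 - <<'E'
from h import *
st()
n="scene";I,D=snap(n,"g8");P=pts(n,D);cv2.imwrite("pics/g8c.png",cv2.resize(I[130:260,230:390],None,fx=3.7,fy=3.7,interpolation=2)[:,:,::-1])
I,D=snap("top","g8t");P=pts("top",D);k=(P[...,2]>.135)&(P[...,2]<.155);k[:195]=0;k[225:]=0;k[:,:270]=0;k[:,315:]=0
if k.any():print("jar top",k.sum(),P[k].mean(0))
E
```

```text
t 25.25 p [465.1 282.5 270.8] q [-0.26  0.38 -0.47  1.99  0.23  0.82 -1.5 ] F [-0.03  0.31  0.58] open 67.4 g 0.0 
x [0.592 0.806 0.002] y [ 0.806 -0.592 -0.002] z [-0.     0.003 -1.   ]
```

View pics/g8c.png

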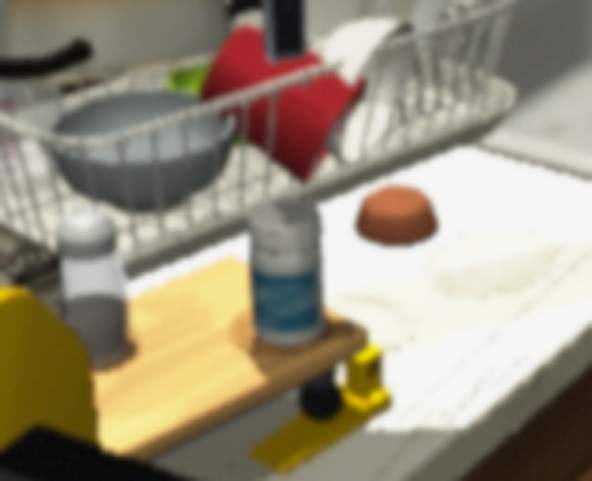

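The jar stands upright on the cork pad and the shim is still wedged under the foot. The gripper is clear of everything.

```bash
python3 -c "
from workcell import arm
print(arm.job_done())"
```

```text
the job is handed in; nothing more can be done
None
```

The shim is wedged under the hanging foot (about 7 N push when I let go; bearing force not measurable), the jar stands upright on the cork pad, and the job was handed in at about 25 s; no verdict was returned.

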